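# Rock a seized relay out of its socket

## Robot

A 6-joint arm with a two-finger parallel gripper is mounted at the origin on a cart in front of the work surface, level with it; the furniture and walls round the work are solid. World frame = base frame: x ahead of the robot, y to its left, z up, the work surface at z = 0. Lengths are in m, angles in degrees, forces in N, time in s.
With the tool pointing down it reaches from about 0.4 to 0.825 m from the base axis. Payload 7 kg.
Tool frame: the origin (TCP) lies midway between the tips of the shut fingers; the grasp point (between the pads) lies 19 mm behind it (r.hold_point_z is the distance from the TCP to the grasp point, in m); x points along the fingers, y is the direction in which the jaws open and shut, and the axes are right-handed (so a half turn about x gives the same grasp; the last joint's range is limited). The gripper opens to 88 mm and grips with 3 to 60 N. Pads are 19 mm wide; open, the fingers measure 130 mm over their backs; the gripper's body (78 mm by 193 mm) begins 47 mm behind the grasp point.
Start: joints at [81.538, 20.546, 0.682, 0, -70.136, -16.507], TCP at [0.285, 0.612, 0.227] pointing down, gripper open.
Joint ranges: [-176.03, 176.03], [-82.01, 121.73], [-58.28, 71.71], [-173.87, 95.51], [-174.79, -0.11], [-173.66, 173.66]. Speed limits (degrees/s): [136.94, 136.94, 172.46, 180, 180, 180].

## Interface

Orientations are given as [roll, pitch, yaw] about the fixed x, y, z axes, in that order (R = Rz(yaw) Ry(pitch) Rx(roll)).
In Python, from plant import r, viewer, order gives the robot as it stands. The module is installed in compiled form; this text tells all that it offers.
- The arm moves only by the shell command python3 -m creep 'ROWS' [FORCE]. ROWS is JSON, a list of rows, each an object of numbers: "ax", "ay", "az": the turn, a rotation vector about the tool's x, y, z in degrees; "tx", "ty", "tz": the shift along the tool's x, y, z in m; "fingers": the finger opening in m, from 0 to 0.0876. A call has 1 to 5 rows; each row is the pose to reach, as a shift and turn from the pose commanded when the call began, along the tool's axes at that moment; what a row does not reach only later rows make up. A row lasts 1/10 s, in which the tool goes at most 50 mm and 8.59 degrees, less where a joint would pass 70% of its speed; a pose out of reach is approached as far as the arm can. A call with a gripper value outside its range is refused whole. The fingers move at their own pace and stop on an object; FORCE is the grip in N (left out, the last holds). Time passes only in rows, so rows that repeat a pose let the fingers close. It gives the time, the measured TCP pose, the force and the opening at its end, in the units of the state.
- r.get_state(): the state, without advancing time (a new reading comes with each control period).
- viewer.capture(name): name is "scene" or "top"; returns a dict with "pixels" (400x640x3 uint8, blue, green, red), "depth" (400x640 float32, m along the optical axis (not along the pixel's ray), 0 where there is no reading), "fx", "fy", "cx", "cy" (pixels), "k1" (the pictures are not rectified: a ray, as slopes to the right and down, at radius r is drawn at 1 + k1 r^2 times it, then the intrinsics apply), "rvec" (rotation vector, rad) and "tvec" (3), from world to camera coordinates, as OpenCV has them. Camera axes: x right, y down, z forward; pixel columns grow to the right and rows downward; lengths in m; the calibration is good to about 2 mm. A picture is of the moment at which its call begins.
- order.close_job(): hands the job in, once; it reports no verdict.
The state is a dict: "time_s": time; "joints": joint angles; "qd": joint speeds; "joint_torque": joint torques, N m; "tcp_pos": TCP position; "eef_rot": TCP orientation; "contact_force": force on the tool from outside, world axes, zero at the start; "moment": the same for the moment, N m; "gripper_width": finger opening in m.
Only numpy, scipy, OpenCV 4.12 (cv2) and the standard library are available. Lean on these libraries where they do the work, as an engineer would, in place of code of your own. Each camera call takes 0.05 s, during which the arm holds its last target.

## Task

The tall plug-in relay is jammed in its socket on the mounting rail, between two stiff side clips that a straight pull will not open. Rock it firmly from side to side, towards one clip and then the other, until both clips have given way, then pull it straight up out of the socket and stand it upright in the empty metal tray.

Things in the scene. Friction and masses are not known exactly. Their poses are not given: they have to be found in the camera images.
- relay_grip (a point): Tall plug-in relay, 88 mm high, 0.12 kg, tallest of 3 units on a rail. Point: centre of its upper block (26 mm along x, 20 along y, 45 high; grip across x), 66 mm above its foot's underside. 22-51 mm below it a wider black part (31 mm along y) has square shoulders at +y and -y; its 22x20 mm foot stands 12 mm deep in a well, 2 mm play. z up, y along the rail. Neighbours 70 mm apart, 35 mm lower.
- clip_left (a joint): Steel side clip on the relay's +y side, 16 mm wide, top 21 mm below relay_grip. Its tip overhangs the shoulder by 5 mm, 4.5 mm above it, so a straight pull stops there. Value: pushed outward, 0 to 0.007 m (stop); about 6 N moves it, it stays where pushed. Leaning the relay about its foot 9 to 11 deg towards it (relay_grip 10 to 13 mm sideways) takes it to its stop.
- clip_right (a joint): The same clip on the relay's -y side; value: pushed outward (-y), 0 to 0.007 m. One clip pushed out is not enough. Each must go out beyond 0.0035 m, better to its stop: with both at their stops the upright relay passes with 2 mm to spare each side. It must rise 62 mm to clear the clips.
- tray_in (a point): Empty open steel tray fixed on the bench, 120 mm (its x) by 150 mm (its y), walls 4 mm thick, rim 24 mm above its inner floor. Point: centre of the inner floor, z up. The 180 mm high soldering station stands between tray and rail, its front at x = 0.49: pass in front of it or well over it. A wall cabinet hangs over the back right of the bench: lift no more than needed there.
There are look-alikes about, which are no part of the job. Leave any turquoise look-alike of the part that bears relay_grip alone.

How it is judged (in metres and radians):
On the way, in this order (a step that is already met when the one before it is completed fails the run):
1. the relay, still down in its socket, leans and has pushed one clip out by more than 3.5 mm (distance of relay_grip from where it was at the start of the episode below 0.025 m and angle between relay_grip's own z axis and vertical above 0.04 rad and value of joint any of clip_left, clip_right above 0.0035 m), for 0.05 s.
2. the relay, still down in its socket, leans the other way and both clips are out by more than 3.5 mm (distance of relay_grip from where it was at the start of the episode below 0.025 m and angle between relay_grip's own z axis and vertical above 0.04 rad and value of joint each of clip_left, clip_right above 0.0035 m), for 0.05 s.
At the end, for the whole second after the job is handed in: The relay stands upright (within 10 degrees) on the floor of the tray, its grip point within 50 mm (tray's x) and 65 mm (tray's y) of the tray's centre and 58 to 71 mm above the tray's floor, and both clips of its socket are out by more than 3.5 mm (x of relay_grip in the frame of tray_in between -0.05 and 0.05 m and y of relay_grip in the frame of tray_in between -0.065 and 0.065 m and z of relay_grip in the frame of tray_in between 0.058 and 0.071 m and angle between relay_grip's own z axis and vertical below 0.17 rad and value of joint each of clip_left, clip_right above 0.0035 m); the robot touches nothing.
It also fails if it takes over 53 s, if anything falls off the work surface, if the arm or the gripper's body presses on something with over 40 N, if the wrist force passes 120 N, or if a joint passes its speed limit or range.

## Working session

There is one attempt and no reset: what is moved stays moved. The work goes in short steps, Python scripts to look and compute and a shell command to move; the robot and the scene stay as the last step left them, time stands still between calls to the robot, and variables do not carry over. Pictures are saved under pics/ and viewed, and the job is handed in when it is done.

```bash
mkdir -p pics; cat > h.py <<'E'
import numpy as np, cv2
from plant import r, viewer, order
def cap(n):
    d=viewer.capture(n); cv2.imwrite  # noqa
    return d
def world(d,u,v,z=None):
    # undistort, then depth or plane
    x=(u-d['cx'])/d['fx']; y=(v-d['cy'])/d['fy']; a,b=x,y
    for _ in range(30):
        k=1+d['k1']*(a*a+b*b); a,b=x/k,y/k
    R=cv2.Rodrigues(np.array(d['rvec'],float))[0]; t=np.array(d['tvec'],float).ravel()
    C=-R.T@t; ray=R.T@np.array([a,b,1.])
    s=(z-C[2])/ray[2] if z is not None else d['depth'][int(round(v)),int(round(u))]
    return C+s*ray
E
python3 - <<'E'
from h import *
print(r.get_state(), r.hold_point_z)
for n in ("scene","top"):
    d=cap(n); cv2.imwrite(f'pics/{n}0.png',d['pixels']); np.savez(f'{n}0.npz',**d)
    R=cv2.Rodrigues(np.array(d['rvec'],float))[0];print(n,-R.T@np.array(d['tvec']).ravel(),R.round(2).tolist(),d['fx'],d['k1'])
E
```

```text
{'time_s': 0.0, 'joints': array([ 8.15357217e+01,  2.05902871e+01,  6.34401643e-01, -2.00948658e-02,
       -7.01357002e+01, -1.65081634e+01]), 'qd': array([-0.04599123, -0.05851713,  0.05038752, -0.10283533, -0.07289416,
        0.03306506]), 'joint_torque': array([-3.92526545e-04, -5.82717705e+01,  2.93058264e+01,  6.99741304e+00,
        6.99909084e-03, -1.47222440e-04]), 'tcp_pos': array([0.28477837, 0.6114514 , 0.22564049]), 'eef_rot': array([  94.85520564,   89.90648585, -110.12407926]), 'contact_force': array([-0.28660409,  0.92221704, -0.49542009]), 'moment': array([-0.00183041, -0.01835321, -0.01889589]), 'gripper_width': 0.0873694538464802} 0.0188
scene [-0.55790275 -0.20097727  1.38960936] [[0.05, -1.0, 0.01], [-0.79, -0.04, -0.62], [0.62, 0.02, -0.79]] 468.93879758997207 -0.008386756822418821
top [ 0.36665012 -0.16697841  1.43476908] [[-0.02, -1.0, -0.01], [-1.0, 0.02, -0.06], [0.06, 0.01, -1.0]] 401.9213202990082 -0.09321174149924319
```

View pics/scene0.png

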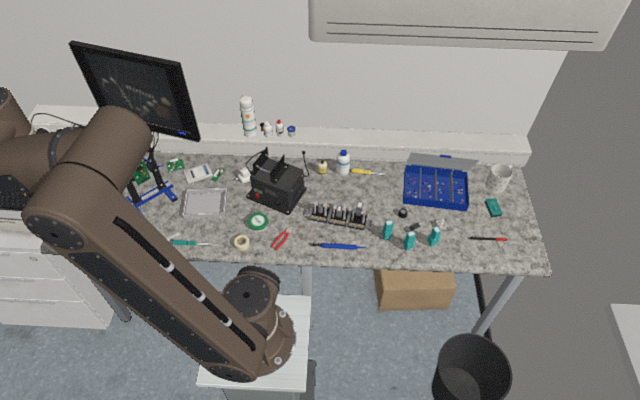

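View pics/top0.png

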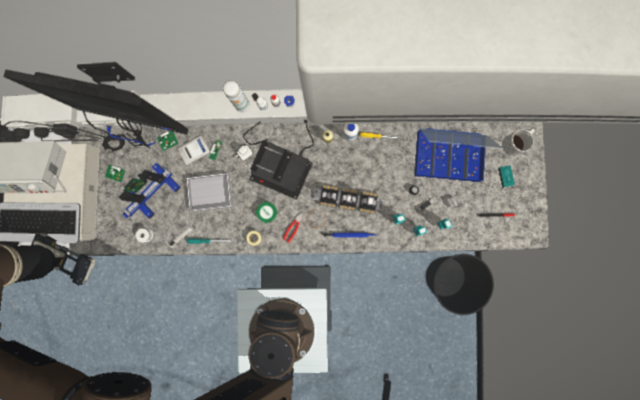

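The scene view shows the rail with three units near (338,214), the tray at (205,203), the soldering station at (277,182) and turquoise look-alikes at (388-435,235). In the top view the rail is at (347,196) and the tray at (207,190). I'll zoom in on these.

```bash
python3 - <<'E'
from h import *
s=cv2.imread('pics/scene0.png');t=cv2.imread('pics/top0.png')
a=cv2.resize(s[190:240,300:380],None,fx=8,fy=8,interpolation=cv2.INTER_CUBIC)
cv2.imwrite('pics/sz.png',a)
a=cv2.resize(t[165:225,300:400],None,fx=8,fy=8,interpolation=cv2.INTER_CUBIC)
cv2.imwrite('pics/tz.png',a)
for n,box in (("scene",(190,235,305,375)),("top",(175,215,310,390))):
    d=dict(np.load(f'{n}0.npz'))
    a,b,c,e=box
    P=np.array([[world(d,u,v) for u in range(c,e)] for v in range(a,b)])
    z=P[...,2]
    print(n); 
    for lo,hi in((.02,.05),(.05,.075),(.075,.1),(.1,.2)):
        m=(z>lo)&(z<hi); 
        if m.any():
            vv,uu=np.nonzero(m);print(lo,m.sum(),P[m].mean(0).round(4),P[m].min(0).round(3),P[m].max(0).round(3),(uu+c).min(),(uu+c).max(),(vv+a).min(),(vv+a).max())
    i=np.argsort(-z.ravel())[:15];print(P.reshape(-1,3)[i].round(4).tolist())
for n,box in (("scene",(185,225,178,232)),("top",(170,212,183,232))):
    d=dict(np.load(f'{n}0.npz'));a,b,c,e=box
    P=np.array([[world(d,u,v) for u in range(c,e)] for v in range(a,b)]);z=P[...,2]
    m=(z>.017)&(z<.04);vv,uu=np.nonzero(m);print('tray',n,m.sum(),P[m].min(0),P[m].max(0),np.percentile(z,[10,30,50,70,90]).round(4))
    if m.any(): print(cv2.minAreaRect(P[m][:,:2].astype(np.float32)*1000))
E
```

```text
scene
0.02 426 [ 0.451  -0.2414  0.0288] [ 0.413 -0.363  0.02 ] [ 0.514 -0.123  0.05 ] 306 372 203 226
0.05 193 [ 0.4602 -0.2479  0.0627] [ 0.432 -0.334  0.05 ] [ 0.488 -0.155  0.075] 315 365 201 218
0.075 35 [ 0.4432 -0.3048  0.0868] [ 0.436 -0.325  0.075] [ 0.467 -0.227  0.1  ] 335 363 202 212
0.1 34 [ 0.4516 -0.3123  0.1036] [ 0.436 -0.321  0.1  ] [ 0.467 -0.303  0.108] 357 362 201 208
[[-0.5579, -0.201, 1.3896], [-0.5579, -0.201, 1.3896], [-0.5579, -0.201, 1.3896], [-0.5579, -0.201, 1.3896], [-0.5579, -0.201, 1.3896], [-0.5579, -0.201, 1.3896], [-0.5579, -0.201, 1.3896], [-0.5579, -0.201, 1.3896], [-0.5579, -0.201, 1.3896], [-0.5579, -0.201, 1.3896], [-0.5579, -0.201, 1.3896], [-0.5579, -0.201, 1.3896], [-0.5579, -0.201, 1.3896], [-0.5579, -0.201, 1.3896], [-0.5579, -0.201, 1.3896]]
top
0.02 477 [ 0.4613 -0.2413  0.0256] [ 0.412 -0.362  0.02 ] [ 0.514 -0.143  0.049] 320 382 185 213
0.05 173 [ 0.4635 -0.2355  0.0642] [ 0.435 -0.336  0.053] [ 0.486 -0.155  0.075] 323 376 192 206
0.075 16 [ 0.4481 -0.308   0.0921] [ 0.437 -0.318  0.075] [ 0.464 -0.294  0.1  ] 364 372 197 205
0.1 42 
[... 233 characters left out ...]
7, 1.4348], [0.3667, -0.167, 1.4348], [0.3667, -0.167, 1.4348], [0.3667, -0.167, 1.4348], [0.3667, -0.167, 1.4348], [0.3667, -0.167, 1.4348], [0.4528, -0.3138, 0.1079], [0.4561, -0.3173, 0.1068], [0.443, -0.3104, 0.1065], [0.453, -0.3073, 0.1064]]
tray scene 295 [0.42986002 0.17286872 0.01705493] [0.56676993 0.33162187 0.03452836] [-0.0028  0.0006  0.0033  0.0067  0.0213]
((498.5636291503906, 252.56951904296875), (128.1913299560547, 152.623046875), 5.493680000305176)
tray top 235 [0.43030777 0.17268885 0.01712093] [0.56370744 0.33227832 0.03581294] [-0.002   0.001   0.0033  0.0057  0.0207]
((497.33990478515625, 253.70681762695312), (121.87815856933594, 152.53115844726562), 5.669003009796143)
```

View pics/sz.png

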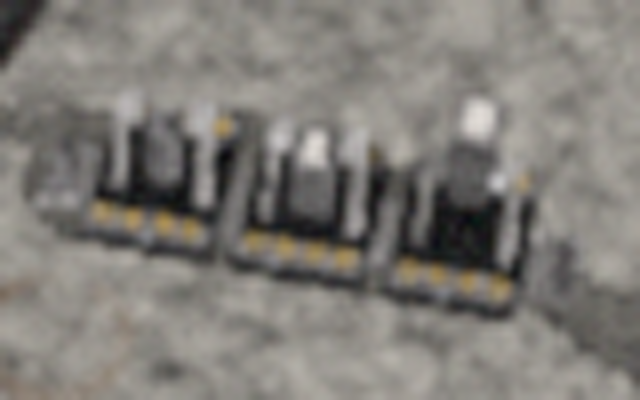

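View pics/tz.png

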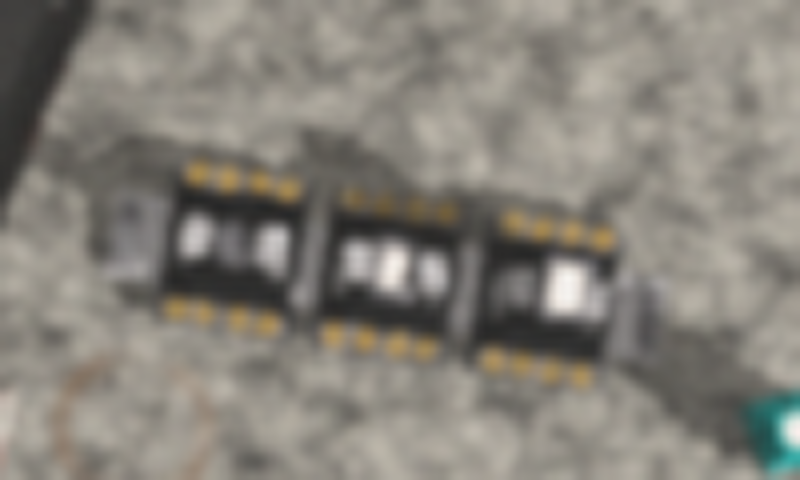

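```bash
python3 - <<'E'
from h import *
box={"scene":(190,235,305,375),"top":(175,215,310,390)}
for n in box:
    d=dict(np.load(f'{n}0.npz'));a,b,c,e=box[n];im=d['pixels']
    hsv=cv2.cvtColor(im,cv2.COLOR_BGR2HSV)
    # orange terminals
    m=(hsv[...,0]>10)&(hsv[...,0]<30)&(hsv[...,1]>110)&(hsv[...,2]>90); mm=np.zeros_like(m);mm[a:b,c:e]=m[a:b,c:e]
    vv,uu=np.nonzero(mm);P=np.array([world(d,u,v) for u,v in zip(uu,vv)]);P2=np.array([world(d,u,v,.025) for u,v in zip(uu,vv)])
    print(n,len(P),'term z',np.median(P[:,2]),cv2.minAreaRect((P2[:,:2]*1000).astype(np.float32)))
    # white top
    g=im.min(2);
    P=np.array([[world(d,u,v) for u in range(c,e)] for v in range(a,b)])
    k=(P[...,2]>.09)&(P[...,2]<.12);Q=P[k];print('ztop',np.percentile(Q[:,2],[5,25,50,75,95]).round(4),Q[:,:2].mean(0),cv2.minAreaRect((Q[:,:2]*1000).astype(np.float32)))
    vv,uu=np.nonzero(k);uu+=c;vv+=a
    w=np.zeros_like(g,bool);w[vv,uu]=1; w&=g>150; w=cv2.dilate(w.astype(np.uint8),np.ones((3,3)))>0; w&=g>140
    vv,uu=np.nonzero(w);wt=g[vv,uu].astype(float)-120;u0=(uu*wt).sum()/wt.sum();v0=(vv*wt).sum()/wt.sum()
    print('white px',u0,v0,w.sum(),world(d,u0,v0,.103),[world(d,u0,v0,z)[:2].round(4) for z in(.09,.11)])
    a0=int(v0);u1=int(u0);print(g[a0-7:a0+9,u1-7:u1+8])
E
```

```text
scene 11 term z 0.02468765703053033 ((435.818115234375, -243.8316650390625), (168.82949829101562, 6.203535079956055), 79.47290802001953)
ztop [0.0922 0.0993 0.102  0.1045 0.1069] [ 0.44949042 -0.3122439 ] ((452.8058776855469, -312.5404357910156), (19.556447982788086, 32.40553283691406), 80.939453125)
white px 359.8927064496685 204.00783604581073 33 [ 0.45326636 -0.31326259  0.103     ] [array([ 0.4635, -0.3144]), array([ 0.4478, -0.3127])]
[[135 126 131 135 122 120 115 119 122 126 127 135 143 138 134]
 [139 137 142 148 128 117 109 107 123 133 131 133 136 139 146]
 [150 150 153 148 132 124 110 115 123 140 140 143 150 151 151]
 [151 156 144 140 131 132 126 119 119 129 144 153 160 160 149]
 [152 147 138 137 128 123 121 122 114 131 145 161 162 159 151]
 [145 141 139 133 129 126 150 166 158 146 143 151 157 157 148]
 [130 124 128 133 124 133 174 201 201 178 137 133 147 148 148]
 [125 120 123 134 126 141 188 209 209 188 128 130 148 151 145]
 [115 116 126 138 132 153 198 209 206 180 130 131 153 157 146]
 [118 123 141 137 132 142 179 191 189 159 134 145 160 156 148]
 [127 127 137 137 115 113 
[... 1106 characters left out ...]
9 103]
 [ 68  78  81  75  70 116 174 196 191 169 134  94  59  69 115]
 [ 95 109 113 101  84 135 201 231 231 203 153 107  75  87 133]
 [104 120 120 104  94 153 214 235 233 207 159 134 114 113 139]
 [103 121 123 104 102 166 221 235 233 205 167 161 145 124 123]
 [ 92 106 112  97 109 172 219 233 229 201 172 171 146 116 117]
 [ 68  74  78  74 101 157 196 208 202 181 171 173 145 113 121]
 [ 50  46  49  54  80 115 133 136 137 137 144 152 128 107 122]
 [ 43  43  43  44  54  67  70  70  76  85  96  99  89 100 122]
 [ 45  48  47  45  45  46  46  46  49  57  69  68  74 103 124]
 [ 51  51  48  48  47  46  46  47  48  50  51  55  77 110 126]
 [ 69  62  53  54  55  53  51  52  50  47  46  52  82 113 125]]
```

```bash
python3 - <<'E'
from h import *
for n in("scene","top"):
    d=dict(np.load(f'{n}0.npz'))
    P=np.array([[world(d,u,v) if d['depth'][v,u]>0 else [9,9,-9] for u in range(0,640,2)] for v in range(0,400,2)]).reshape(-1,3)
    print(n)
    def ext(l,m): print(l,m.sum(), P[m].min(0).round(3),P[m].max(0).round(3)) if m.any() else print(l,0)
    x,y,z=P.T
    ext('cab',(z>.35)&(y<-.02)&(x>.42)&(x<3))
    ext('station>.05',(z>.04)&(z<.35)&(y<.15)&(y>-.15)&(x>.42)&(x<.72))
    print('grid max z, rows x .35-.8, cols y .6..-.6')
    for x0 in np.arange(.35,.85,.05):
        print(round(x0,2),[ (round(float(z[k].max()),2) if (k:=(x>=x0)&(x<x0+.05)&(y>=y0)&(y<y0+.1)).any() else None) for y0 in np.arange(.6,-.7,-.1)])
from scipy.spatial.transform import Rotation as Ro
s=r.get_state();print(Ro.from_euler('xyz',s['eef_rot'],degrees=True).as_matrix().round(3))
E
```

```text
scene
cab 8259 [ 0.42  -0.985  0.35 ] [ 0.851 -0.02   0.807]
station>.05 506 [ 0.485 -0.109  0.04 ] [0.713 0.133 0.178]
grid max z, rows x .35-.8, cols y .6..-.6
0.35 [-0.73, None, 0.0, 0.01, 0.01, 0.01, 0.03, 0.01, 0.01, 0.01, 0.01, 0.09, 0.09]
0.4 [None, None, 0.02, 0.03, 0.03, 0.03, 0.03, 0.01, 0.03, 0.06, 0.11, 0.09, 0.01]
0.45 [None, 0.12, 0.17, 0.03, 0.01, 0.03, 0.02, 0.12, 0.07, 0.08, 0.11, 0.03, 0.02]
0.5 [None, 0.02, 0.2, 0.03, 0.01, 0.03, 0.17, 0.16, 0.02, 0.03, 0.01, 0.05, 0.05]
0.55 [None, 0.01, 0.17, 0.05, 0.03, 0.03, 0.18, 0.17, 0.78, 0.79, 0.79, 0.79, 0.79]
0.6 [None, 0.0, 0.01, 0.01, 0.01, 0.05, 0.18, 0.17, 0.11, 0.01, 0.01, 0.18, 0.2]
0.65 [None, 0.07, 0.49, 0.5, 0.5, 0.05, 0.12, -0.73, 0.07, 0.11, 0.02, 0.14, 0.15]
0.7 [0.49, 0.5, 0.5, 0.5, 0.11, 0.11, 0.11, 0.11, 0.11, 0.12, 0.11, 0.11, 0.11]
0.75 [0.5, 0.49, 0.1, 0.11, 0.11, 0.28, 0.28, 0.17, 0.11, 0.11, 0.12, 0.11, 0.11]
0.8 [0.61, 0.61, 0.62, 0.62, 0.62, 0.62, 0.63, 0.63, 0.63, 0.48, 0.49, 0.48, 0.49]
top
cab 11523 [ 0.421 -0.984  0.35 ] [ 0.842 -0.021  0.932]
station>.05 513 [ 0.483 -0.107  0.04 ] [0.719 0.135 
[... 237 characters left out ...]
 0.03, 0.01, 0.03, 0.03, 0.12, 0.07, 0.07, 0.1, 0.03, 0.02]
0.5 [0.1, 0.02, 0.2, 0.03, 0.01, 0.03, 0.16, 0.16, 0.03, 0.03, 0.0, 0.04, 0.05]
0.55 [0.1, 0.01, 0.17, 0.04, 0.03, 0.03, 0.18, 0.17, 0.93, 0.93, 0.93, 0.93, 0.93]
0.6 [0.1, 0.01, 0.02, 0.02, 0.01, 0.05, 0.18, 0.17, 0.93, 0.93, 0.93, 0.93, 0.93]
0.65 [0.1, 0.09, 0.47, 0.5, 0.5, 0.05, 0.12, 0.01, 0.93, 0.93, 0.93, 0.93, 0.93]
0.7 [0.19, 0.5, 0.5, 0.5, 0.11, 0.11, 0.11, 0.11, 0.1, 0.11, 0.01, 0.05, 0.05]
0.75 [0.5, 0.5, 0.46, 0.11, 0.11, 0.28, 0.28, 0.17, None, None, None, None, None]
0.8 [0.6, 0.72, 0.73, 0.7, 0.69, 0.67, 0.66, 0.65, 0.65, None, None, None, None]
[[-0.    -0.422 -0.907]
 [-0.001 -0.907  0.422]
 [-1.     0.001 -0.   ]]
```

```bash
cat >> h.py <<'E'
from scipy.spatial.transform import Rotation as Ro
DIR=np.array([0.179,0.984,0]); DIR/=np.linalg.norm(DIR)
def goal(yaw=169.7,lean=0.):
    # tool x down, tool y at world azimuth yaw; lean towards +rail y (deg)
    x=np.array([0,0,-1.]);y=np.array([np.cos(np.radians(yaw)),np.sin(np.radians(yaw)),0]);z=np.cross(x,y)
    M=Ro.from_matrix(np.c_[x,y,z])
    ax=np.cross([0,0,1.],DIR)
    return Ro.from_rotvec(ax*np.radians(lean))*M
def rel(p,yaw=169.7,lean=0.):
    s=r.get_state();R=Ro.from_euler('xyz',s['eef_rot'],degrees=True)
    print('t',s['time_s'],'tcp',s['tcp_pos'].round(4),'w',round(s['gripper_width'],4),'F',s['contact_force'].round(1))
    print('t xyz',R.inv().apply(np.array(p)-s['tcp_pos']).round(4),'a xyz',(R.inv()*goal(yaw,lean)).as_rotvec(degrees=True).round(2))
E
python3 -c "
from h import *
rel([.41,.30,.24])"
```

```text
t 0.1 tcp [0.2848 0.6115 0.2257] w 0.0876 F [-0.   0.2  0.1]
t xyz [-0.0139  0.2295 -0.245 ] a xyz [ 7.533e+01 -6.000e-02 -6.000e-02]
```

```bash
python3 -m creep '[{"tx":-0.014,"ty":0.045,"tz":-0.02,"ax":8},{"tx":-0.014,"ty":0.08,"tz":-0.05,"ax":16},{"tx":-0.014,"ty":0.115,"tz":-0.085,"ax":24},{"tx":-0.014,"ty":0.145,"tz":-0.125,"ax":32},{"tx":-0.014,"ty":0.175,"tz":-0.165,"ax":40}]'; python3 -c "
from h import *
rel([.43,.10,.24])"
```

```text
t 0.1 tcp [0.2848 0.6115 0.2257] w 0.0876 F [-0.   0.2  0.1]
t xyz [-0.0136  0.4024 -0.3476] a xyz [ 7.533e+01 -6.000e-02 -6.000e-02]invalid input
```

```bash
python3 -m creep '[{"tx":-0.014,"ty":0.045,"tz":-0.02,"ax":8.0,"ay":0.0,"az":0.0,"fingers":0.0876}]'; python3 -c "
from h import *
rel([.43,.10,.24])"
```

```text
time_s: 0.2
tcp_pos: [0.2834, 0.5653, 0.2346]
eef_rot: [110.6, 89.6, -102.4]
contact_force: [-0.4, -0.5, 0.2]
gripper_width: 0.0877
t 0.2 tcp [0.2834 0.5653 0.2346] w 0.0877 F [-0.4 -0.5  0.2]
t xyz [-0.0021  0.3107 -0.3761] a xyz [67.35 -0.38 -0.28]
```

```bash
python3 -m creep '[{"tx":-0.002,"ty":0.035,"tz":-0.03,"ax":8,"ay":0,"az":0,"fingers":0.0876},{"tx":-0.004,"ty":0.07,"tz":-0.06,"ax":16,"ay":0,"az":0,"fingers":0.0876},{"tx":-0.004,"ty":0.105,"tz":-0.095,"ax":24,"ay":0,"az":0,"fingers":0.0876},{"tx":-0.004,"ty":0.14,"tz":-0.13,"ax":32,"ay":0,"az":0,"fingers":0.0876},{"tx":-0.004,"ty":0.175,"tz":-0.165,"ax":40,"ay":0,"az":0,"fingers":0.0876}]'; python3 -c "
from h import *
rel([.43,.10,.24])"
```

```text
time_s: 0.7
tcp_pos: [0.3271, 0.3251, 0.244]
eef_rot: [124.1, 90.0, -129.2]
contact_force: [1.0, -0.1, -0.6]
gripper_width: 0.0873
t 0.7 tcp [0.3271 0.3251 0.244 ] w 0.0873 F [ 1.  -0.1 -0.6]
t xyz [ 0.004  -0.0337 -0.2451] a xyz [ 2.703e+01 -1.000e-02 -1.000e-02]
```

```bash
python3 -m creep '[{"tx":0.002,"ty":-0.007,"tz":-0.048,"ax":6,"ay":0,"az":0,"fingers":0.0876},{"tx":0.004,"ty":-0.014,"tz":-0.096,"ax":12,"ay":0,"az":0,"fingers":0.0876},{"tx":0.004,"ty":-0.02,"tz":-0.145,"ax":18,"ay":0,"az":0,"fingers":0.0876},{"tx":0.004,"ty":-0.027,"tz":-0.193,"ax":24,"ay":0,"az":0,"fingers":0.0876},{"tx":0.004,"ty":-0.034,"tz":-0.24,"ax":27,"ay":0,"az":0,"fingers":0.0876}]'; python3 -c "
from h import *
rel([.4505,-.3125,.2])"
```

```text
time_s: 1.2
tcp_pos: [0.4303, 0.1057, 0.2404]
eef_rot: [-29.7, 90.0, 50.1]
contact_force: [2.0, 1.1, 0.4]
gripper_width: 0.0871
t 1.2 tcp [0.4303 0.1057 0.2404] w 0.0871 F [2.  1.1 0.4]
t xyz [ 0.0402 -0.0938 -0.4081] a xyz [0.13 0.03 0.02]
```

```bash
python3 -m creep '[{"tx":0,"ty":-0.01,"tz":-0.048,"ax":0,"ay":0,"az":0,"fingers":0.0876},{"tx":0,"ty":-0.02,"tz":-0.096,"ax":0,"ay":0,"az":0,"fingers":0.0876},{"tx":0,"ty":-0.03,"tz":-0.144,"ax":0,"ay":0,"az":0,"fingers":0.0876},{"tx":0,"ty":-0.04,"tz":-0.192,"ax":0,"ay":0,"az":0,"fingers":0.0876},{"tx":0,"ty":-0.05,"tz":-0.24,"ax":0,"ay":0,"az":0,"fingers":0.0876}]'; python3 -c "
from h import *
rel([.4505,-.3125,.18])"
```

```text
time_s: 1.7
tcp_pos: [0.4373, -0.1393, 0.2404]
eef_rot: [-57.2, 90.0, 22.9]
contact_force: [1.7, 0.6, 0.1]
gripper_width: 0.0875
t 1.7 tcp [ 0.4373 -0.1393  0.2404] w 0.0875 F [1.7 0.6 0.1]
t xyz [ 0.0603 -0.043  -0.1683] a xyz [0.34 0.02 0.03]
```

```bash
python3 -m creep '[{"tx":0.01,"ty":-0.011,"tz":-0.048,"ax":0,"ay":0,"az":0,"fingers":0.0876},{"tx":0.02,"ty":-0.022,"tz":-0.09,"ax":0,"ay":0,"az":0,"fingers":0.0876},{"tx":0.03,"ty":-0.032,"tz":-0.13,"ax":0,"ay":0,"az":0,"fingers":0.0876},{"tx":0.045,"ty":-0.043,"tz":-0.168,"ax":0,"ay":0,"az":0,"fingers":0.0876},{"tx":0.06,"ty":-0.043,"tz":-0.168,"ax":0,"ay":0,"az":0,"fingers":0.0876}]' ; python3 - <<'E'
from h import *
rel([.4505,-.3125,.07])
for n in("scene","top"):
    d=cap(n); im=d['pixels'];a=im[140:260,270:430];cv2.imwrite(f'pics/{n}1.png',cv2.resize(a,None,fx=5,fy=5,interpolation=cv2.INTER_CUBIC))
E
```

```text
time_s: 2.2
tcp_pos: [0.4508, -0.314, 0.1788]
eef_rot: [117.5, 89.9, -162.7]
contact_force: [-0.6, 0.8, -0.7]
gripper_width: 0.0878
t 2.2 tcp [ 0.4508 -0.314   0.1788] w 0.0878 F [-0.6  0.8 -0.7]
t xyz [0.1088 0.0005 0.0015] a xyz [ 0.12 -0.03 -0.06]
```

View pics/scene1.png

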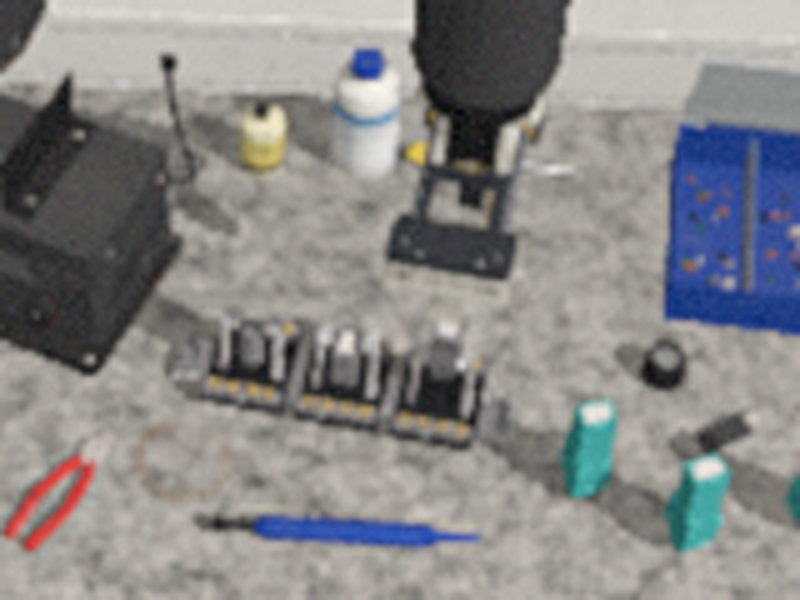

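View pics/top1.png

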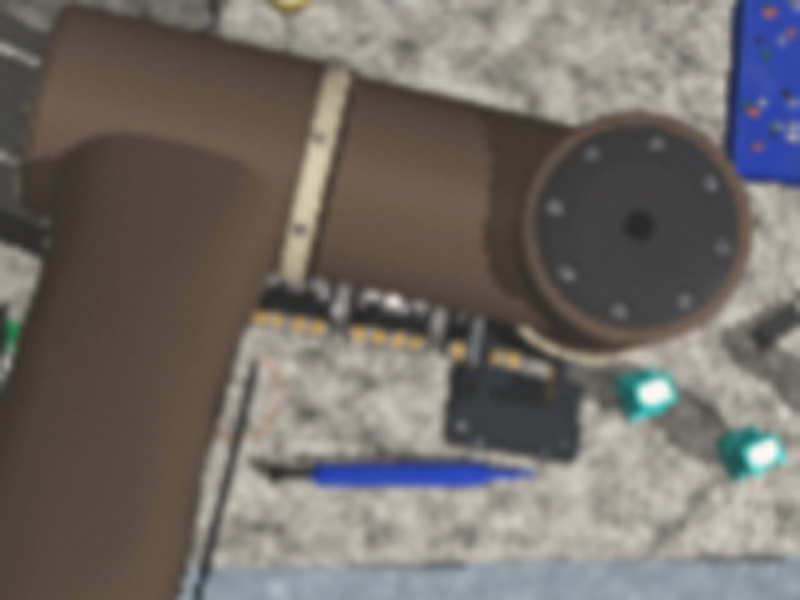

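```bash
python3 - <<'E'
from h import *
d=dict(np.load('scene0.npz'))
def proj(d,p):
    R=cv2.Rodrigues(np.array(d['rvec'],float))[0];c=R@np.array(p)+np.array(d['tvec']).ravel();a=c[:2]/c[2];a=a*(1+d['k1']*(a@a));return a[0]*d['fx']+d['cx'],a[1]*d['fy']+d['cy']
R=goal().as_matrix()
for off in ([0,0,0],[0,.06,0],[0,-.06,0],[-.066,.097,.039],[-.066,.097,-.039],[-.066,-.097,0]):
    u,v=proj(d,np.array([.4508,-.314,.1788])+R@np.array(off)); print(off,round((u-270)*5),round((v-140)*5))
E
```

```text
[0, 0, 0] 460 253
[0, 0.06, 0] 444 322
[0, -0.06, 0] 474 188
[-0.066, 0.097, 0.039] 381 291
[-0.066, 0.097, -0.039] 504 314
[-0.066, -0.097, 0] 492 83
```

```bash
python3 -m creep '[{"tx":0.03,"ty":0.0005,"tz":0.001,"ax":0,"ay":0,"az":0,"fingers":0.0876},{"tx":0.06,"ty":0.0005,"tz":0.001,"ax":0,"ay":0,"az":0,"fingers":0.0876},{"tx":0.085,"ty":0.0005,"tz":0.001,"ax":0,"ay":0,"az":0,"fingers":0.0876},{"tx":0.105,"ty":0.0005,"tz":0.001,"ax":0,"ay":0,"az":0,"fingers":0.0876},{"tx":0.111,"ty":0.0005,"tz":0.001,"ax":0,"ay":0,"az":0,"fingers":0.0876}]' ; python3 - <<'E'
from h import *
rel([.4505,-.3125,.067])
d=cap("scene"); im=d['pixels'];a=im[160:240,310:410];cv2.imwrite('pics/scene2.png',cv2.resize(a,None,fx=8,fy=7,interpolation=cv2.INTER_CUBIC))
E
```

```text
time_s: 2.8
tcp_pos: [0.4499, -0.3081, 0.068]
eef_rot: [80.3, 89.8, 160.4]
contact_force: [-0.8, 0.4, -0.6]
gripper_width: 0.0876
t 2.8 tcp [ 0.4499 -0.3081  0.068 ] w 0.0876 F [-0.8  0.4 -0.6]
t xyz [ 0.001  -0.0014 -0.0043] a xyz [ 0.39  0.03 -0.15]
```

View pics/scene2.png

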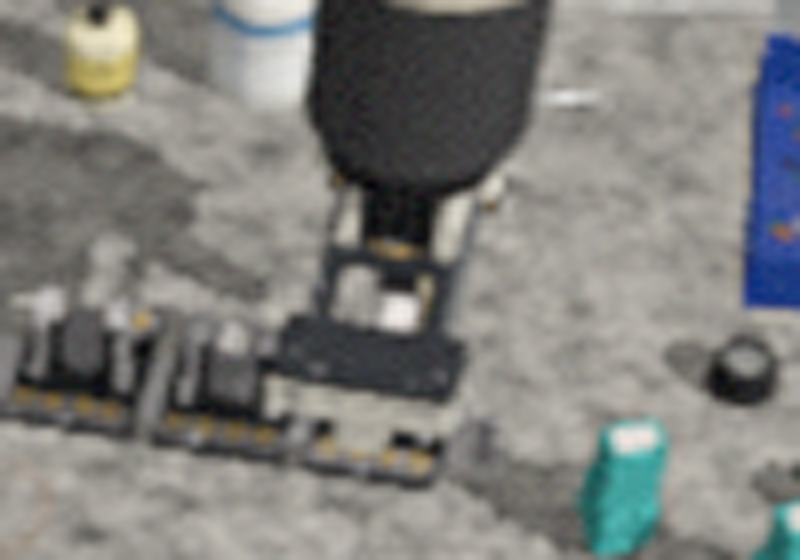

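```bash
python3 -m creep '[{"tx":0.001,"ty":-0.001,"tz":-0.0045,"ax":0.3,"ay":0,"az":0,"fingers":0.0876},{"tx":0.001,"ty":-0.001,"tz":-0.0045,"ax":0.3,"ay":0,"az":0,"fingers":0.0876}]' ; python3 - <<'E'
from h import *
rel([.4505,-.3125,.067])
E
```

```text
time_s: 3.05
tcp_pos: [0.452, -0.3143, 0.0696]
eef_rot: [-103.6, 89.9, -23.9]
contact_force: [-0.0, 0.5, 1.1]
gripper_width: 0.0877
t 3.05 tcp [ 0.452  -0.3143  0.0696] w 0.0877 F [-0.   0.5  1.1]
t xyz [0.0026 0.0018 0.0015] a xyz [ 0.05 -0.03  0.12]
```

```bash
python3 -m creep '[{"tx":0.002,"ty":0.0,"tz":0.0,"ax":0,"ay":0,"az":0,"fingers":0.0876},{"tx":0.002,"ty":0.0,"tz":0.0,"ax":0,"ay":0,"az":0,"fingers":0.0876}]' ; python3 - <<'E'
from h import *
rel([.4505,-.3125,.067])
E
```

```text
time_s: 3.25
tcp_pos: [0.4512, -0.3139, 0.0668]
eef_rot: [-93.0, 89.9, -13.2]
contact_force: [0.2, 0.2, -1.3]
gripper_width: 0.0877
t 3.25 tcp [ 0.4512 -0.3139  0.0668] w 0.0877 F [ 0.2  0.2 -1.3]
t xyz [-0.0002  0.0009  0.0013] a xyz [ 0.02 -0.    0.06]
```

```bash
python3 -m creep '[{"tx":0,"ty":0.0005,"tz":0.0005,"ax":0,"ay":0,"az":0,"fingers":0.01},{"tx":0,"ty":0.0005,"tz":0.0005,"ax":0,"ay":0,"az":0,"fingers":0.01},{"tx":0,"ty":0.0005,"tz":0.0005,"ax":0,"ay":0,"az":0,"fingers":0.01},{"tx":0,"ty":0.0005,"tz":0.0005,"ax":0,"ay":0,"az":0,"fingers":0.01},{"tx":0,"ty":0.0005,"tz":0.0005,"ax":0,"ay":0,"az":0,"fingers":0.01}]' 45; python3 -m creep '[{"tx":0,"ty":0,"tz":0,"ax":0,"ay":0,"az":0,"fingers":0.01},{"tx":0,"ty":0,"tz":0,"ax":0,"ay":0,"az":0,"fingers":0.01},{"tx":0,"ty":0,"tz":0,"ax":0,"ay":0,"az":0,"fingers":0.01}]'; python3 - <<'E'
from h import *
rel([.4505,-.3125,.067]); print(r.get_state()['moment'])
d=cap("scene"); im=d['pixels'];a=im[160:240,310:410];cv2.imwrite('pics/scene3.png',cv2.resize(a,None,fx=8,fy=7,interpolation=cv2.INTER_CUBIC))
E
```

```text
time_s: 3.75
tcp_pos: [0.4506, -0.3132, 0.0662]
eef_rot: [105.4, 90.0, -174.9]
contact_force: [-0.3, -0.3, -0.1]
gripper_width: 0.0531
time_s: 4.05
tcp_pos: [0.4506, -0.3132, 0.0662]
eef_rot: [123.3, 90.0, -157.0]
contact_force: [0.7, -0.6, 0.7]
gripper_width: 0.029
t 4.05 tcp [ 0.4506 -0.3132  0.0662] w 0.029 F [ 0.7 -0.6  0.7]
t xyz [-0.0008  0.0002  0.0007] a xyz [ 0.03 -0.   -0.  ]
[ 0.0480048  -0.26179626 -0.01738973]
```

View pics/scene3.png

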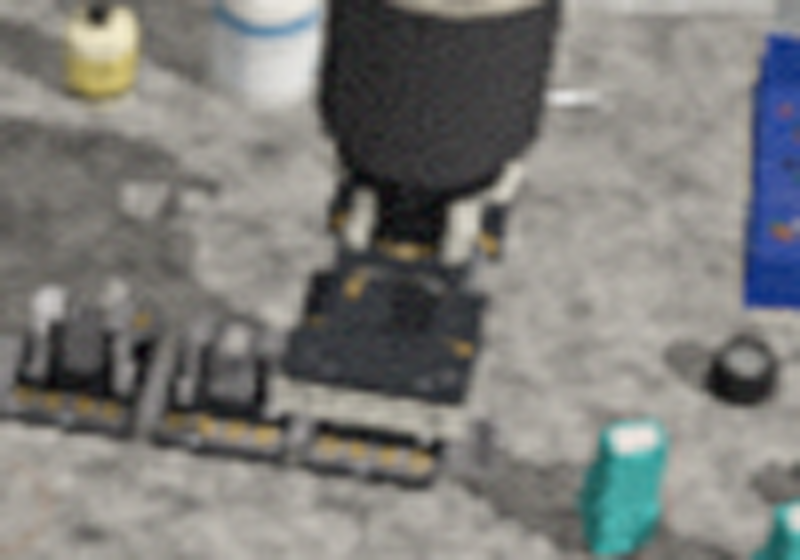

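```bash
python3 -m creep '[{"tx":0,"ty":0,"tz":0,"ax":0,"ay":0,"az":0,"fingers":0.01},{"tx":0,"ty":0,"tz":0,"ax":0,"ay":0,"az":0,"fingers":0.01},{"tx":0,"ty":0,"tz":0,"ax":0,"ay":0,"az":0,"fingers":0.01},{"tx":0,"ty":0,"tz":0,"ax":0,"ay":0,"az":0,"fingers":0.01}]'; python3 - <<'E'
from h import *
rel([.4505,-.3125,.067]); print(r.get_state()['moment'])
# lean +/- about foot centre, pivot 66mm below relay_grip (z .080)
s=r.get_state();R=Ro.from_euler('xyz',s['eef_rot'],degrees=True);p=s['tcp_pos'];piv=np.array([p[0],p[1],.014])
for L in (3,6,9,10,11,-11):
    A=Ro.from_rotvec(np.cross([0,0,1],DIR)*np.radians(L));q=piv+A.apply(p-piv)
    print(L,R.inv().apply(q-p).round(4),(R.inv()*A*R).as_rotvec(degrees=True).round(2))
E
```

```text
time_s: 4.5
tcp_pos: [0.4507, -0.3132, 0.0662]
eef_rot: [-94.0, 90.0, -14.3]
contact_force: [1.1, -0.6, -1.5]
gripper_width: 0.026
t 4.5 tcp [ 0.4507 -0.3132  0.0662] w 0.026 F [ 1.1 -0.6 -1.5]
t xyz [-0.0008  0.0004  0.0007] a xyz [ 0.03 -0.    0.02]
[-0.08192914 -0.53041756  0.07061997]
3 [ 0.0001 -0.      0.0027] [-0.  3.  0.]
6 [ 0.0003 -0.      0.0055] [-0.  6.  0.]
9 [ 0.0006 -0.      0.0082] [-0.    9.    0.01]
10 [ 0.0008 -0.      0.0091] [-0.   10.    0.01]
11 [ 0.001 -0.     0.01 ] [-0.0e+00  1.1e+01  1.0e-02]
-11 [ 0.001  0.    -0.01 ] [ 0.0e+00 -1.1e+01 -1.0e-02]
```

```bash
python3 -m creep '[{"tx":0.0001,"ty":0,"tz":0.0023,"ax":0,"ay":2.5,"az":0,"fingers":0.01},{"tx":0.0003,"ty":0,"tz":0.0046,"ax":0,"ay":5,"az":0,"fingers":0.01},{"tx":0.0005,"ty":0,"tz":0.0069,"ax":0,"ay":7.5,"az":0,"fingers":0.01},{"tx":0.0007,"ty":0,"tz":0.0086,"ax":0,"ay":9.5,"az":0,"fingers":0.01},{"tx":0.0009,"ty":0,"tz":0.0096,"ax":0,"ay":10.5,"az":0,"fingers":0.01}]'; python3 -m creep '[{"tx":0,"ty":0,"tz":0,"ax":0,"ay":0,"az":0,"fingers":0.01},{"tx":0,"ty":0,"tz":0,"ax":0,"ay":0,"az":0,"fingers":0.01}]'; python3 - <<'E'
from h import *
rel([.4507,-.3132,.0662]);print(r.get_state()['moment'])
d=cap("scene"); im=d['pixels'];a=im[160:240,310:410];cv2.imwrite('pics/scene4.png',cv2.resize(a,None,fx=8,fy=7,interpolation=cv2.INTER_CUBIC))
E
```

```text
time_s: 5.0
tcp_pos: [0.4525, -0.3051, 0.067]
eef_rot: [-179.9, 79.3, -100.1]
contact_force: [-3.0, -18.3, 8.2]
gripper_width: 0.0254
time_s: 5.2
tcp_pos: [0.4524, -0.3054, 0.067]
eef_rot: [-179.8, 79.3, -100.1]
contact_force: [-2.1, -12.4, 8.8]
gripper_width: 0.0258
t 5.2 tcp [ 0.4524 -0.3054  0.067 ] w 0.0258 F [ -2.1 -12.4   8.8]
t xyz [ 0.0023  0.0003 -0.0077] a xyz [  0.07 -10.66   0.04]
[-4.38156171  0.7482599  -0.0133841 ]
```

View pics/scene4.png

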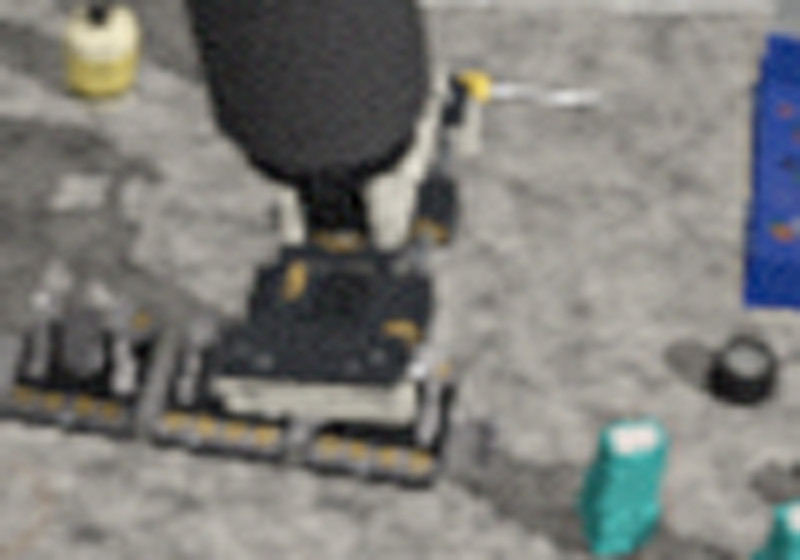

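```bash
python3 -m creep '[{"tx":0,"ty":0,"tz":0.0015,"ax":0,"ay":0.7,"az":0,"fingers":0.01},{"tx":0,"ty":0,"tz":0.0015,"ax":0,"ay":0.7,"az":0,"fingers":0.01}]'; python3 - <<'E'
from h import *
rel([.4507,-.3132,.0662]);print(r.get_state()['moment'])
E
```

```text
time_s: 5.45
tcp_pos: [0.4525, -0.3049, 0.0671]
eef_rot: [180.0, 78.6, -100.3]
contact_force: [-1.9, -23.0, 9.4]
gripper_width: 0.0257
t 5.45 tcp [ 0.4525 -0.3049  0.0671] w 0.0257 F [ -1.9 -23.    9.4]
t xyz [ 0.0025  0.0003 -0.0081] a xyz [  0.05 -11.44   0.  ]
[-7.96705339  0.71414553  0.06183692]
```

```bash
python3 - <<'E'
from h import *
h=.0522
c=np.array([.0012,0,.0111]);RC=Ro.from_rotvec([0,11.2,0],degrees=True)
for L in (7,3,0,-3,-6,-8,-9,-10,-11,-12):
    a=np.radians(L); off=np.array([h*(1-np.cos(a)),0,h*np.sin(a)])
    print(L,RC.inv().apply(off-c).round(4),round(L-11.2,1))
E
```

```text
7 [ 0.0001  0.     -0.0048] -4.2
3 [ 0.0005  0.     -0.0084] -8.2
0 [ 0.001   0.     -0.0111] -11.2
-3 [ 0.0016  0.     -0.0138] -14.2
-6 [ 0.0023  0.     -0.0164] -17.2
-8 [ 0.0029  0.     -0.0181] -19.2
-9 [ 0.0032  0.     -0.019 ] -20.2
-10 [ 0.0035  0.     -0.0199] -21.2
-11 [ 0.0039  0.     -0.0207] -22.2
-12 [ 0.0042  0.     -0.0215] -23.2
```

```bash
python3 -m creep '[{"tx":0.0001,"ty":0,"tz":-0.0048,"ax":0,"ay":-4.2,"az":0,"fingers":0.01},{"tx":0.0005,"ty":0,"tz":-0.0084,"ax":0,"ay":-8.2,"az":0,"fingers":0.01},{"tx":0.001,"ty":0,"tz":-0.0111,"ax":0,"ay":-11.2,"az":0,"fingers":0.01},{"tx":0.0016,"ty":0,"tz":-0.0138,"ax":0,"ay":-14.2,"az":0,"fingers":0.01},{"tx":0.0023,"ty":0,"tz":-0.0164,"ax":0,"ay":-17.2,"az":0,"fingers":0.01}]'; python3 -m creep '[{"tx":0.0002,"ty":0,"tz":-0.0018,"ax":0,"ay":-2,"az":0,"fingers":0.01},{"tx":0.0004,"ty":0,"tz":-0.0036,"ax":0,"ay":-4,"az":0,"fingers":0.01},{"tx":0.0006,"ty":0,"tz":-0.0054,"ax":0,"ay":-6,"az":0,"fingers":0.01},{"tx":0.0006,"ty":0,"tz":-0.0054,"ax":0,"ay":-6,"az":0,"fingers":0.01}]'; python3 - <<'E'
from h import *
rel([.4507,-.3132,.0662]);print(r.get_state()['moment'])
d=cap("scene"); im=d['pixels'];a=im[160:240,310:410];cv2.imwrite('pics/scene5.png',cv2.resize(a,None,fx=8,fy=7,interpolation=cv2.INTER_CUBIC))
E
```

```text
time_s: 5.95
tcp_pos: [0.45, -0.318, 0.0668]
eef_rot: [-0.5, 83.8, 79.3]
contact_force: [-1.8, 5.3, 7.6]
gripper_width: 0.0258
time_s: 6.35
tcp_pos: [0.4495, -0.3217, 0.0668]
eef_rot: [-0.2, 77.7, 79.5]
contact_force: [2.0, 18.5, 20.6]
gripper_width: 0.0257
t 6.35 tcp [ 0.4495 -0.3217  0.0668] w 0.0257 F [ 2.  18.5 20.6]
t xyz [0.0024 0.0003 0.0082] a xyz [-0.   12.32  0.05]
[ 7.21669132 -0.71237334  0.21276715]
```

View pics/scene5.png

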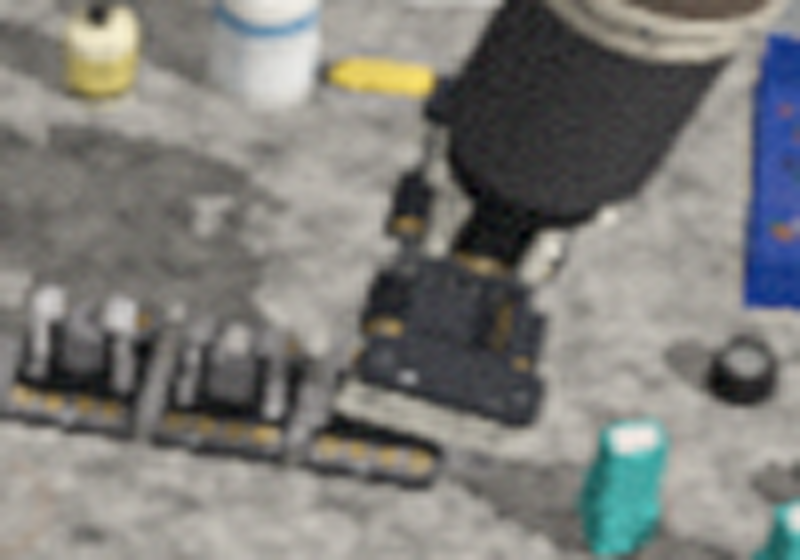

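```bash
python3 -m creep '[{"tx":0.0001,"ty":0,"tz":0.0038,"ax":0,"ay":4,"az":0,"fingers":0.01},{"tx":0.0005,"ty":0,"tz":0.0074,"ax":0,"ay":8,"az":0,"fingers":0.01},{"tx":0.0011,"ty":0,"tz":0.0109,"ax":0,"ay":12,"az":0,"fingers":0.01},{"tx":0.0011,"ty":0,"tz":0.0109,"ax":0,"ay":12,"az":0,"fingers":0.01},{"tx":0.0011,"ty":0,"tz":0.0109,"ax":0,"ay":12,"az":0,"fingers":0.01}]'; python3 - <<'E'
from h import *
rel([.4507,-.3132,.0662]);print(r.get_state()['moment'])
E
```

```text
time_s: 6.9
tcp_pos: [0.4509, -0.3124, 0.0662]
eef_rot: [-14.0, 89.9, 65.8]
contact_force: [1.1, 0.1, -0.7]
gripper_width: 0.0258
t 6.9 tcp [ 0.4509 -0.3124  0.0662] w 0.0258 F [ 1.1  0.1 -0.7]
t xyz [ 0.      0.0001 -0.0008] a xyz [0.13 0.05 0.01]
[ 0.25186102 -0.63145989  0.00074337]
```

```bash
python3 -m creep '[{"tx":-0.003,"ty":0,"tz":0,"ax":0,"ay":0,"az":0,"fingers":0.01},{"tx":-0.006,"ty":0,"tz":0,"ax":0,"ay":0,"az":0,"fingers":0.01},{"tx":-0.009,"ty":0,"tz":0,"ax":0,"ay":0,"az":0,"fingers":0.01},{"tx":-0.013,"ty":0,"tz":0,"ax":0,"ay":0,"az":0,"fingers":0.01},{"tx":-0.017,"ty":0,"tz":0,"ax":0,"ay":0,"az":0,"fingers":0.01}]'; python3 -c "
from h import *
rel([.4508,-.3128,.150])"
```

```text
time_s: 7.4
tcp_pos: [0.4497, -0.3132, 0.0832]
eef_rot: [79.2, 89.9, 158.9]
contact_force: [-1.1, -0.4, -2.1]
gripper_width: 0.0258
t 7.4 tcp [ 0.4497 -0.3132  0.0832] w 0.0258 F [-1.1 -0.4 -2.1]
t xyz [-0.0668 -0.0009  0.0006] a xyz [-0.01  0.02 -0.08]
```

```bash
python3 -m creep '[{"tx":-0.01,"ty":0,"tz":0,"ax":0,"ay":0,"az":0,"fingers":0.01},{"tx":-0.023,"ty":0,"tz":0,"ax":0,"ay":0,"az":0,"fingers":0.01},{"tx":-0.038,"ty":0,"tz":0,"ax":0,"ay":0,"az":0,"fingers":0.01},{"tx":-0.053,"ty":0,"tz":0,"ax":0,"ay":0,"az":0,"fingers":0.01},{"tx":-0.067,"ty":0,"tz":0,"ax":0,"ay":0,"az":0,"fingers":0.01}]'; python3 - <<'E'
from h import *
rel([.425,-.10,.16])
d=cap("scene"); im=d['pixels'];a=im[140:240,300:420];cv2.imwrite('pics/scene6.png',cv2.resize(a,None,fx=6.6,fy=6,interpolation=cv2.INTER_CUBIC))
E
```

```text
time_s: 7.9
tcp_pos: [0.4506, -0.3131, 0.1519]
eef_rot: [-102.8, 90.0, -23.0]
contact_force: [1.0, -0.2, -1.0]
gripper_width: 0.026
t 7.9 tcp [ 0.4506 -0.3131  0.1519] w 0.026 F [ 1.  -0.2 -1. ]
t xyz [-0.0082  0.0631  0.2052] a xyz [ 0.04 -0.01  0.05]
```

View pics/scene6.png

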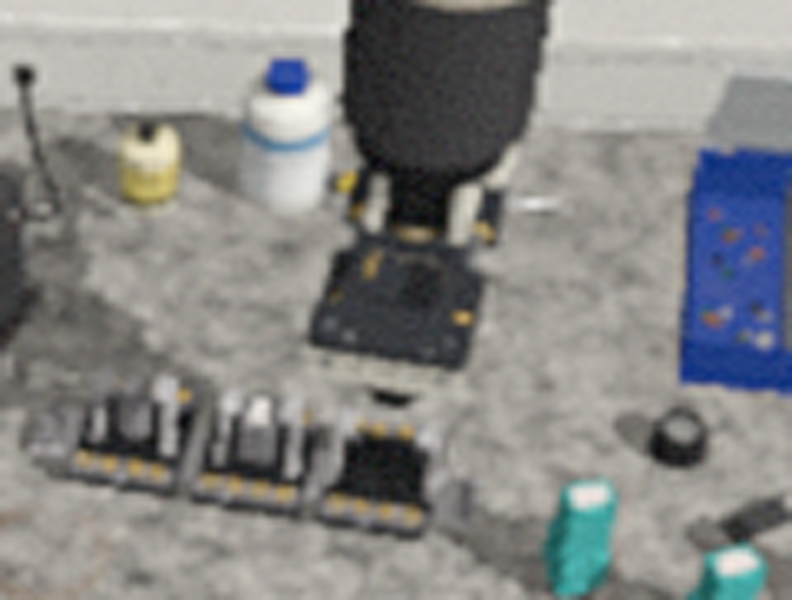

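```bash
python3 -m creep '[{"tx":-0.003,"ty":0.012,"tz":0.025,"ax":0,"ay":0,"az":0,"fingers":0.01},{"tx":-0.008,"ty":0.028,"tz":0.07,"ax":0,"ay":0,"az":0,"fingers":0.01},{"tx":-0.008,"ty":0.043,"tz":0.115,"ax":0,"ay":0,"az":0,"fingers":0.01},{"tx":-0.008,"ty":0.055,"tz":0.16,"ax":0,"ay":0,"az":0,"fingers":0.01},{"tx":-0.008,"ty":0.063,"tz":0.205,"ax":0,"ay":0,"az":0,"fingers":0.01}]'; python3 -c "
from h import *
rel([.43,.13,.16])"
```

```text
time_s: 8.45
tcp_pos: [0.4242, -0.0987, 0.1587]
eef_rot: [-62.1, 89.9, 17.6]
contact_force: [2.4, -0.5, -0.4]
gripper_width: 0.0257
t 8.45 tcp [ 0.4242 -0.0987  0.1587] w 0.0257 F [ 2.4 -0.5 -0.4]
t xyz [-0.0012  0.0352  0.2261] a xyz [-0.    0.03  0.05]
```

```bash
python3 -m creep '[{"tx":-0.001,"ty":0.007,"tz":0.045,"ax":0,"ay":0,"az":0,"fingers":0.01},{"tx":-0.001,"ty":0.014,"tz":0.09,"ax":0,"ay":0,"az":0,"fingers":0.01},{"tx":-0.001,"ty":0.021,"tz":0.135,"ax":0,"ay":0,"az":0,"fingers":0.01},{"tx":-0.001,"ty":0.028,"tz":0.18,"ax":0,"ay":0,"az":0,"fingers":0.01},{"tx":-0.001,"ty":0.035,"tz":0.225,"ax":0,"ay":0,"az":0,"fingers":0.01}]'; python3 -c "
from h import *
rel([.497,.253,.16])"
```

```text
time_s: 8.95
tcp_pos: [0.4304, 0.1294, 0.1598]
eef_rot: [-40.8, 89.9, 38.9]
contact_force: [1.3, 0.0, -1.2]
gripper_width: 0.0258
t 8.95 tcp [0.4304 0.1294 0.1598] w 0.0258 F [ 1.3  0.  -1.2]
t xyz [ 0.     -0.0436  0.1334] a xyz [0.06 0.06 0.05]
```

```bash
python3 -m creep '[{"tx":0,"ty":-0.004,"tz":0.04,"ax":0,"ay":0,"az":0,"fingers":0.01},{"tx":0,"ty":-0.015,"tz":0.08,"ax":0,"ay":0,"az":0,"fingers":0.01},{"tx":0,"ty":-0.03,"tz":0.115,"ax":0,"ay":0,"az":0,"fingers":0.01},{"tx":0,"ty":-0.0435,"tz":0.133,"ax":0,"ay":0,"az":0,"fingers":0.01},{"tx":0.03,"ty":-0.0435,"tz":0.133,"ax":0,"ay":0,"az":0,"fingers":0.01}]'; python3 - <<'E'
from h import *
rel([.497,.253,.065])
d=cap("scene"); im=d['pixels'];a=im[150:250,140:260];cv2.imwrite('pics/scene7.png',cv2.resize(a,None,fx=6.6,fy=6,interpolation=cv2.INTER_CUBIC))
E
```

```text
time_s: 9.45
tcp_pos: [0.5014, 0.2549, 0.1322]
eef_rot: [-45.2, 89.5, 34.6]
contact_force: [0.2, -0.3, -1.7]
gripper_width: 0.026
t 9.45 tcp [0.5014 0.2549 0.1322] w 0.026 F [ 0.2 -0.3 -1.7]
t xyz [ 0.0672  0.0044 -0.003 ] a xyz [0.18 0.33 0.33]
```

View pics/scene7.png

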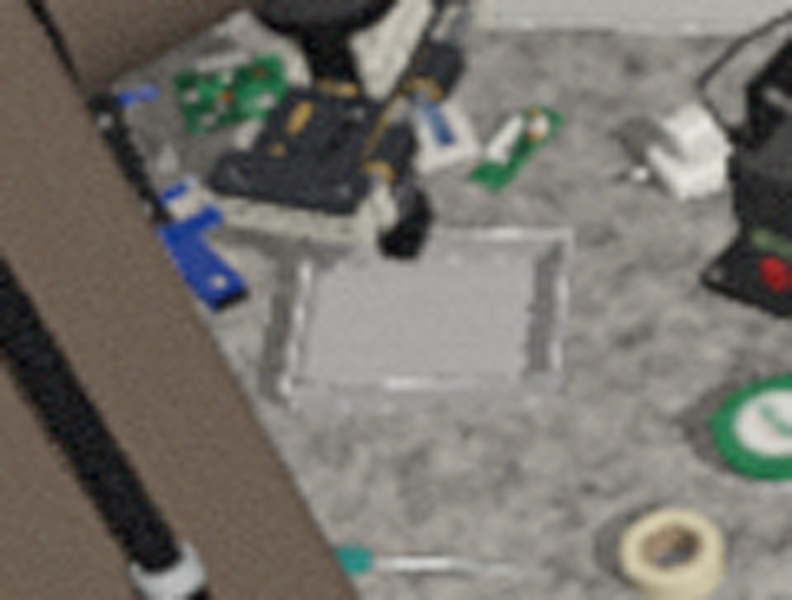

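```bash
python3 -m creep '[{"tx":0.015,"ty":0.002,"tz":-0.002,"ax":0,"ay":0,"az":0,"fingers":0.01},{"tx":0.03,"ty":0.003,"tz":-0.003,"ax":0,"ay":0,"az":0,"fingers":0.01},{"tx":0.045,"ty":0.003,"tz":-0.004,"ax":0,"ay":0,"az":0,"fingers":0.01},{"tx":0.058,"ty":0.003,"tz":-0.004,"ax":0,"ay":0,"az":0,"fingers":0.01},{"tx":0.062,"ty":0.003,"tz":-0.004,"ax":0,"ay":0,"az":0,"fingers":0.01}]'; python3 - <<'E'
from h import *
rel([.497,.253,.056])
d=cap("scene"); im=d['pixels'];a=im[150:250,140:260];cv2.imwrite('pics/scene8.png',cv2.resize(a,None,fx=6.6,fy=6,interpolation=cv2.INTER_CUBIC))
E
```

```text
time_s: 10.0
tcp_pos: [0.4928, 0.2464, 0.0661]
eef_rot: [141.1, 89.9, -139.2]
contact_force: [0.2, -0.1, -1.6]
gripper_width: 0.026
t 10.0 tcp [0.4928 0.2464 0.0661] w 0.026 F [ 0.2 -0.1 -1.6]
t xyz [ 0.0101 -0.0029  0.0073] a xyz [ 0.01 -0.1  -0.08]
```

View pics/scene8.png

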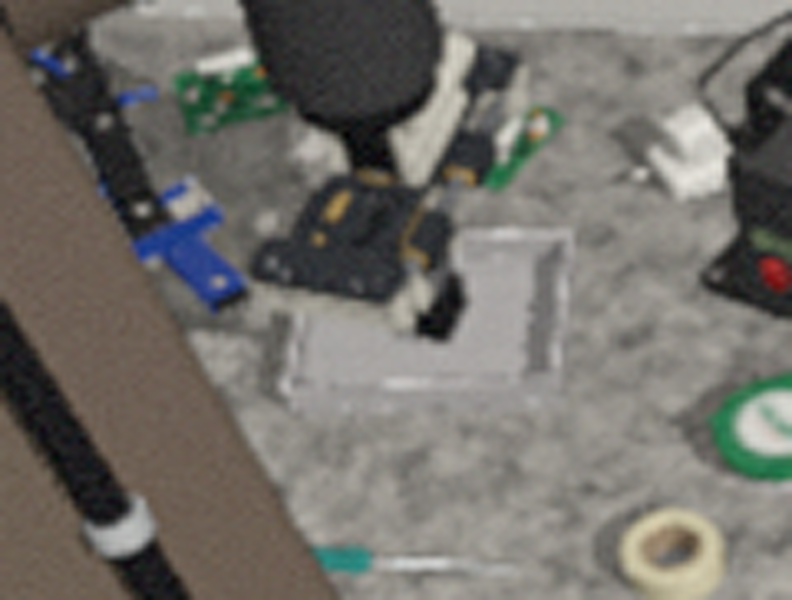

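```bash
python3 -m creep '[{"tx":0.003,"ty":0,"tz":0.003,"ax":0,"ay":0,"az":0,"fingers":0.01},{"tx":0.006,"ty":0,"tz":0.004,"ax":0,"ay":0,"az":0,"fingers":0.01},{"tx":0.008,"ty":0,"tz":0.004,"ax":0,"ay":0,"az":0,"fingers":0.01},{"tx":0.009,"ty":0,"tz":0.004,"ax":0,"ay":0,"az":0,"fingers":0.01}]'; python3 -c "
from h import *
rel([.495,.25,.055])"
```

```text
time_s: 10.45
tcp_pos: [0.4944, 0.2512, 0.0581]
eef_rot: [-27.3, 90.0, 52.4]
contact_force: [-0.2, -0.4, -1.7]
gripper_width: 0.0258
t 10.45 tcp [0.4944 0.2512 0.0581] w 0.0258 F [-0.2 -0.4 -1.7]
t xyz [ 0.0031 -0.0008 -0.0011] a xyz [0.03 0.01 0.01]
```

```bash
python3 -m creep '[{"tx":0.001,"ty":0,"tz":0,"ax":0,"ay":0,"az":0,"fingers":0.01},{"tx":0.002,"ty":0,"tz":0,"ax":0,"ay":0,"az":0,"fingers":0.01},{"tx":0.002,"ty":0,"tz":0,"ax":0,"ay":0,"az":0,"fingers":0.01}]';python3 -m creep '[{"tx":0.001,"ty":0,"tz":0,"ax":0,"ay":0,"az":0,"fingers":0.01},{"tx":0.001,"ty":0,"tz":0,"ax":0,"ay":0,"az":0,"fingers":0.01}]'
```

```text
time_s: 10.75
tcp_pos: [0.4943, 0.251, 0.0559]
eef_rot: [143.6, 90.0, -136.7]
contact_force: [-0.3, -0.5, -2.0]
gripper_width: 0.026
time_s: 10.95
tcp_pos: [0.4943, 0.2511, 0.055]
eef_rot: [131.6, 90.0, -148.6]
contact_force: [0.1, 0.1, -0.6]
gripper_width: 0.0259
```

```bash
python3 -m creep '[{"tx":0.0005,"ty":0,"tz":0,"ax":0,"ay":0,"az":0,"fingers":0.01},{"tx":0.001,"ty":0,"tz":0,"ax":0,"ay":0,"az":0,"fingers":0.01},{"tx":0.001,"ty":0,"tz":0,"ax":0,"ay":0,"az":0,"fingers":0.01}]'; python3 - <<'E'
from h import *
print(r.get_state()['moment'])
for n in('scene','top'):
    d=cap(n); im=d['pixels'];a=im[150:250,140:260];cv2.imwrite(f'pics/{n}9.png',cv2.resize(a,None,fx=6.6,fy=6,interpolation=cv2.INTER_CUBIC))
    if n=='scene':
        P=np.array([[world(d,u,v) for u in range(215,225)] for v in range(190,210)]);print('floor',np.median(P[...,2]),P[...,2].std())
E
```

```text
time_s: 11.25
tcp_pos: [0.4944, 0.2512, 0.0546]
eef_rot: [-65.2, 90.0, 14.5]
contact_force: [-2.6, -0.4, 5.3]
gripper_width: 0.026
[-0.16039762  0.90735232 -0.03033426]
floor 0.005093004496562026 0.006141692205489809
```

View pics/scene9.png

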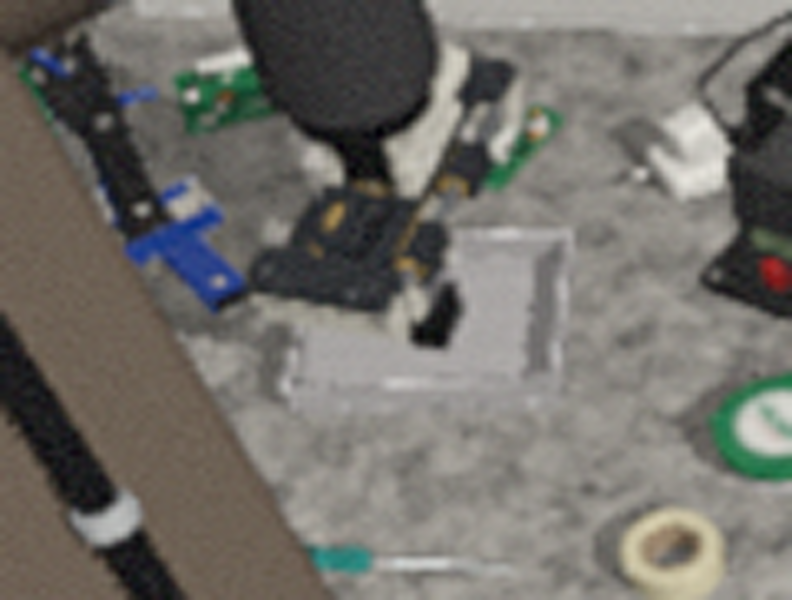

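```bash
python3 -m creep '[{"tx":0,"ty":0,"tz":0,"ax":0,"ay":0,"az":0,"fingers":0.03},{"tx":0,"ty":0,"tz":0,"ax":0,"ay":0,"az":0,"fingers":0.04},{"tx":0,"ty":0,"tz":0,"ax":0,"ay":0,"az":0,"fingers":0.05},{"tx":0,"ty":0,"tz":0,"ax":0,"ay":0,"az":0,"fingers":0.06},{"tx":0,"ty":0,"tz":0,"ax":0,"ay":0,"az":0,"fingers":0.06}]';  python3 -m creep '[{"tx":0,"ty":0,"tz":0,"ax":0,"ay":0,"az":0,"fingers":0.06},{"tx":0,"ty":0,"tz":0,"ax":0,"ay":0,"az":0,"fingers":0.06}]'; python3 - <<'E'
from h import *
for n in('scene',):
    d=cap(n); im=d['pixels'];a=im[150:250,140:260];cv2.imwrite(f'pics/{n}10.png',cv2.resize(a,None,fx=6.6,fy=6,interpolation=cv2.INTER_CUBIC))
E
```

```text
time_s: 11.85
tcp_pos: [0.4943, 0.2512, 0.0539]
eef_rot: [135.8, 90.0, -144.5]
contact_force: [1.1, -0.3, 0.3]
gripper_width: 0.0559
time_s: 12.05
tcp_pos: [0.4944, 0.2511, 0.054]
eef_rot: [159.4, 90.0, -120.9]
contact_force: [0.1, -0.3, -0.3]
gripper_width: 0.0596
```

View pics/scene10.png

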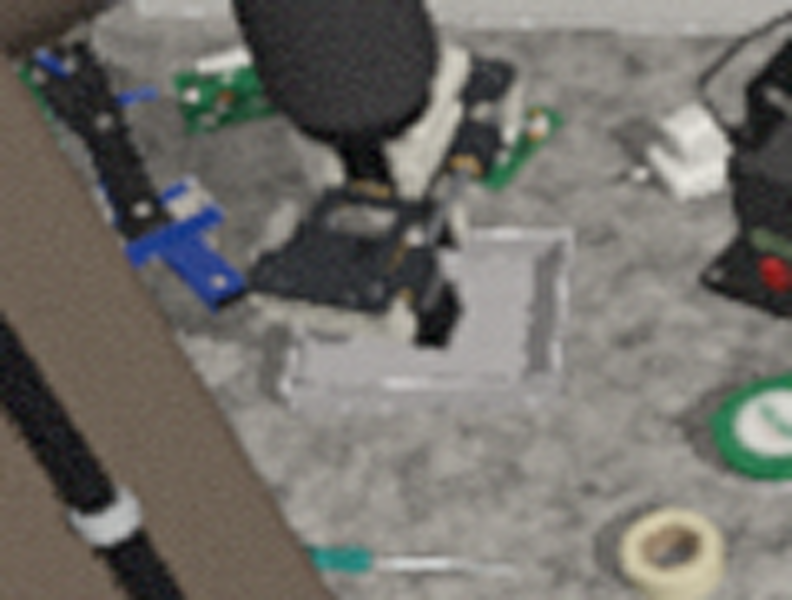

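The relay is free and still standing, with its foot at about (438,320). I'll lift away and back off.

```bash
python3 -m creep '[{"tx":-0.01,"ty":0,"tz":0,"ax":0,"ay":0,"az":0,"fingers":0.07},{"tx":-0.03,"ty":0,"tz":0,"ax":0,"ay":0,"az":0,"fingers":0.07},{"tx":-0.06,"ty":0,"tz":0,"ax":0,"ay":0,"az":0,"fingers":0.07},{"tx":-0.095,"ty":0,"tz":0,"ax":0,"ay":0,"az":0,"fingers":0.07},{"tx":-0.13,"ty":0,"tz":0,"ax":0,"ay":0,"az":0,"fingers":0.07}]';  python3 -m creep '[{"tx":-0.02,"ty":0.01,"tz":-0.045,"ax":0,"ay":0,"az":0,"fingers":0.07},{"tx":-0.03,"ty":0.02,"tz":-0.09,"ax":0,"ay":0,"az":0,"fingers":0.07},{"tx":-0.03,"ty":0.03,"tz":-0.135,"ax":0,"ay":0,"az":0,"fingers":0.07},{"tx":-0.03,"ty":0.04,"tz":-0.18,"ax":0,"ay":0,"az":0,"fingers":0.07},{"tx":-0.03,"ty":0.04,"tz":-0.2,"ax":0,"ay":0,"az":0,"fingers":0.07}]'; python3 - <<'E'
from h import *
for n in('scene','top'):
    d=cap(n);np.savez(f'{n}F.npz',**d); im=d['pixels'];a=im[150:250,150:250];b=im[175:235,300:400]
    cv2.imwrite(f'pics/{n}11.png',np.hstack([cv2.resize(a,(400,400),interpolation=cv2.INTER_CUBIC),cv2.resize(b,(400,400),interpolation=cv2.INTER_CUBIC)]))
    P=np.array([[world(d,u,v) for u in range(180,232)] for v in range(165,215)]);z=P[...,2];k=(z>.08)&(z<.11)
    if k.any(): print(n,k.sum(),P[k].mean(0),np.percentile(z[k],[10,50,90]))
E
```

```text
time_s: 12.6
tcp_pos: [0.4942, 0.2509, 0.1861]
eef_rot: [-78.3, 90.0, 1.4]
contact_force: [0.8, -0.1, -0.6]
gripper_width: 0.0703
time_s: 13.1
tcp_pos: [0.4172, 0.0588, 0.2151]
eef_rot: [-31.6, 89.9, 48.1]
contact_force: [1.0, 0.5, 0.4]
gripper_width: 0.0704
```

View pics/scene11.png

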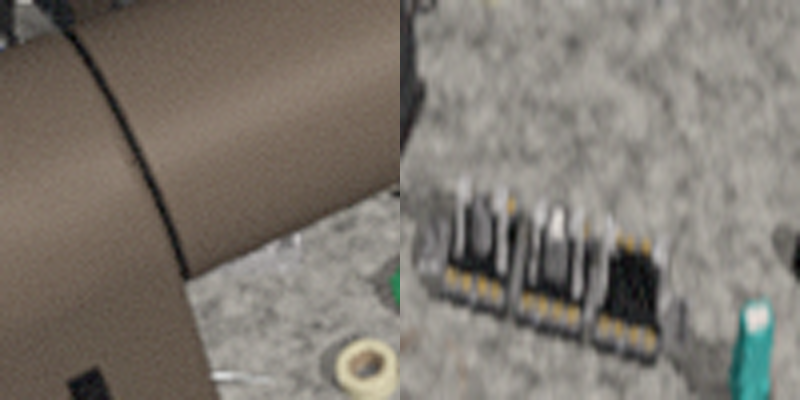

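View pics/top11.png

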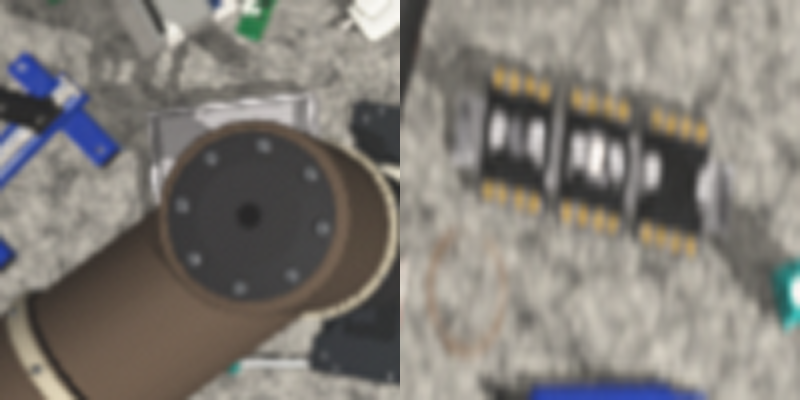

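The arm hides the tray. Both clips of the empty socket look spread. I'll move further aside for a view of the relay.

```bash
python3 -m creep '[{"tx":0,"ty":-0.01,"tz":-0.048,"ax":0,"ay":0,"az":0,"fingers":0.07},{"tx":0,"ty":-0.02,"tz":-0.096,"ax":0,"ay":0,"az":0,"fingers":0.07},{"tx":0,"ty":-0.03,"tz":-0.144,"ax":0,"ay":0,"az":0,"fingers":0.07},{"tx":0,"ty":-0.04,"tz":-0.192,"ax":0,"ay":0,"az":0,"fingers":0.07},{"tx":0,"ty":-0.05,"tz":-0.24,"ax":0,"ay":0,"az":0,"fingers":0.07}]'; python3 - <<'E'
from h import *
rel([.43,-.2,.22])
for n in('scene','top'):
    d=cap(n); im=d['pixels'];a=im[150:250,150:250]
    cv2.imwrite(f'pics/{n}12.png',cv2.resize(a,(500,500),interpolation=cv2.INTER_CUBIC))
    P=np.array([[world(d,u,v) for u in range(180,232)] for v in range(165,215)]);z=P[...,2]
    for lo,hi in((.03,.05),(.05,.075),(.075,.11)):
        k=(z>lo)&(z<hi)
        if k.any(): print(n,lo,k.sum(),P[k].mean(0).round(4),np.percentile(z[k],[10,50,90]).round(4))
E
```

```text
time_s: 13.7
tcp_pos: [0.4261, -0.1853, 0.215]
eef_rot: [-85.2, 89.9, -5.4]
contact_force: [2.2, 0.4, 1.0]
gripper_width: 0.0698
t 13.7 tcp [ 0.4261 -0.1853  0.215 ] w 0.0698 F [2.2 0.4 1. ]
t xyz [-0.005  -0.0065 -0.0138] a xyz [0.08 0.01 0.09]
scene 0.03 58 [0.4945 0.2378 0.0386] [0.0312 0.0377 0.0474]
scene 0.05 43 [0.4868 0.2491 0.0616] [0.0517 0.0622 0.0717]
scene 0.075 57 [0.49   0.2517 0.0879] [0.0777 0.0896 0.0939]
top 0.03 17 [0.5205 0.2665 0.0327] [0.0304 0.0315 0.0345]
top 0.05 14 [0.4896 0.2428 0.0652] [0.0583 0.0651 0.0723]
top 0.075 58 [0.4922 0.2498 0.09  ] [0.0838 0.0911 0.0948]
```

View pics/scene12.png

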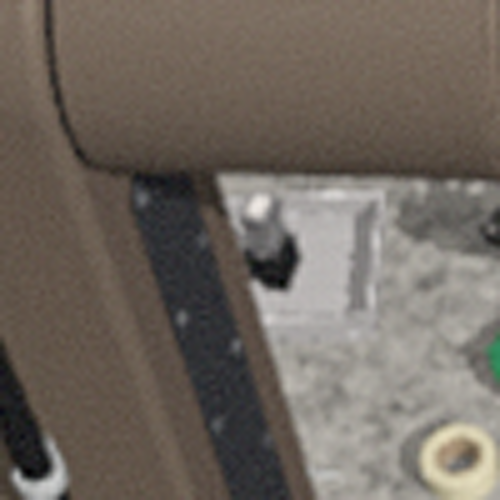

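View pics/top12.png

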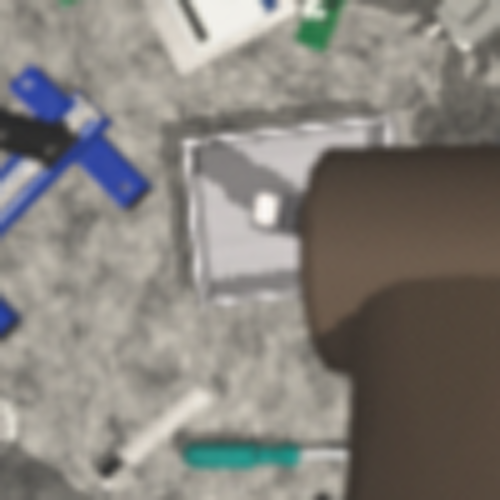

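```bash
python3 -m creep '[{"tx":0,"ty":0,"tz":0,"ax":0,"ay":0,"az":0,"fingers":0.07},{"tx":0,"ty":0,"tz":0,"ax":0,"ay":0,"az":0,"fingers":0.07}]'; python3 -c "
from h import *
print(order.close_job())"
```

```text
time_s: 14.0
tcp_pos: [0.426, -0.183, 0.2142]
eef_rot: [-46.2, 90.0, 33.5]
contact_force: [0.3, -0.5, 0.4]
gripper_width: 0.0701
the job is handed in; nothing more can be done
None
```

The relay is out of its socket and standing upright in the metal tray. I handed the job in at about 14 s, and it reports no verdict.

- **Rocking:** I gripped the relay across x and leaned it about 11° towards +y, then about 12° towards -y. Each lean ended against a hard stop, at roughly 18–23 N sideways.
- **Pull-out:** I set it upright and pulled it straight up. The force reading stayed about 2 N or less, so nothing was catching.
- **Carry and placing:** I carried it in front of the soldering station and lowered it until it touched the tray floor. Then I released it and backed the arm off, touching nothing.

**Last checks:**
- **Relay:** Its top is centred at about (0.492, 0.250) and 0.091 m high. That is within about 10 mm of the tray centre and fits an 88 mm relay on a floor about 3 mm above the bench. Both views show it upright.
- **Clips:** I could not read the clip joints directly. In the top view the empty socket's clips are about 13 mm further apart than the neighbours', close to the 14 mm expected with both at their stops.

No check failed. The arm hid the tray in the first pictures after release, so I moved it aside and looked again.

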